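# Level the riser shelf with its push-and-turn foot

### The arm

A 6-joint arm with a two-finger parallel gripper is mounted at the origin on a cart in front of the work surface, level with it; the furniture and walls round the work are solid. World frame = base frame: x ahead of the robot, y to its left, z up, the work surface at z = 0. Lengths are in m, angles in rad, forces in N, time in s.
With the tool pointing down it reaches from about 0.35 to 0.925 m from the base axis. Payload 6.4 kg.
Tool frame: the origin (TCP) lies on the mounting face of the last link; the fingertips stand 173 mm ahead of it and the grasp point (between the pads) lies 155 mm ahead of it (robot.hold_point_z is the distance from the TCP to the grasp point, in m); z points along the fingers, y is the line along which they close (so a half turn about z gives the same grasp; the last joint's range is limited). The gripper opens to 85 mm and grips with 20 to 120 N. Pads are 22 mm wide; open, the fingers measure 114 mm over their backs; the gripper's body (76 mm by 85 mm) begins 54 mm behind the grasp point. The pads swing forward as they close: fully open they stand 13 mm farther back than shut.
Start: joints at [0.982, 0.245, 1.558, -0, 1.339, -0.174], TCP at [0.262, 0.595, 0.405] pointing down, gripper open.
Joint ranges: [-3.13, 3.13], [-1.02, 2.26], [0.13, 2.54], [-0.95, 4.09], [0.21, 2.88], [-2.74, 2.74]. Speed limits (rad/s): [2.57, 2.57, 3.14, 3.14, 3.14, 3.14].

### API

Orientations are given as a rotation vector (axis times angle).
In Python, from rig import robot, command_gripper, planner, read_state, optics, job_done, finder gives the robot as it stands. Calls block until the motion is done:
- robot.move_pose(position, orientation): joint-space move of the TCP to a pose.
- robot.movel(position, rot=None, max_speed=0.15, f_stop=None): straight line of the TCP; rot=None keeps the orientation; max_speed is the mean speed in m/s. With f_stop (N) it stops when the force on the tool has changed by that much, and returns True; else False.
- robot.move_j(angles): joint-space move.
- command_gripper(opening, newtons=None): finger opening in m; newtons is the grip in N (None keeps the last); returns when the fingers have stopped.
- robot.hold(seconds).
- planner.ik(position, orientation): joint angles nearest the present ones, or None.
- read_state(): the state.
- optics.camera(name): name is "scene" or "top"; returns the picture (480x640x3 uint8, red, green, blue); there is no depth.
- optics.camera_params(name): a dict with "camera_matrix" (3x3 intrinsics, pixels), "T" (4x4, takes a point from camera to world coordinates). Camera axes: x right, y down, z forward; pixel columns grow to the right and rows downward; lengths in m; the calibration is good to about 2 mm. A picture is of the moment at which its call begins. camera_params takes no time and is no camera call.
A pose or a line that the arm cannot do raises robot.Unreachable and nothing moves.
- job_done(): hands the job in; it is judged then, once.
Trained networks look in the newest picture that a camera, given by its name, has taken for a name from the list of things; names that differ only in an ending like _2 or _b are one class to them, and where a whole thing is asked for, a point or a joint stands for the part that bears it (a point fixed in the world has none). Each returns a list of dicts, best first, with "score" (0 to 1); they miss things now and then, are a little off and sometimes report something else, mostly with a low value. They report only what shows in the picture. A call takes as long as a camera call.
- finder.regions_of(camera, target): "region" (480x640 bool, what is visible of it) and "position" ([column, row] in pixels, amid what is visible of it).
The state is a dict: "time": time; "joint_positions": joint angles; "joint_velocities": joint speeds; "effort": joint torques, N m; "eef_pos": TCP position; "tool_rot": TCP orientation; "contact_force": force on the tool from outside, world axes, zero at the start; "torque": the same for the moment, N m; "finger_gap": finger opening in m; "finger_force": force on a finger pad.
Only numpy, scipy, OpenCV 4.12 (cv2) and the standard library are available. Lean on these libraries where they do the work, as an engineer would, in place of code of your own. Each camera call takes 0.05 s, during which the arm holds its last target. There are 200 camera calls.

### The job

Lay the spirit level lengthwise on the middle of the tilted wooden riser shelf and let go of it. Then grip the round knob of the shelf's levelling foot, press it down against its spring and, keeping it pressed, turn it until the bubble stands centred between the two lines. Finish like that, still gripping the knob and holding it pressed down with the bubble centred; do not disturb the other things on the counter.

Things in the scene. Friction and masses are not known exactly. Their poses are not given: they have to be found in the camera images.
- level: aluminium spirit level, a loose straight bar 140 x 26 x 38 mm (length x width x height), 0.25 kg, with a bubble window in its top face; it starts upright on the counter. Origin: centre of its underside; x along its length, z up. Grasp it across the 26 mm, from above.
- level_bubble (a joint): reading of the bubble (white, 17 mm long) in the level's window, in rad of slope: 0 = centred between the two black lines, 25 mm apart; positive = bubble towards the level's own +x end, which is then the higher one; the bubble moves 4 mm per 0.01 rad; stops at +-0.07. It settles within a second. The level may lie either way round.
- riser: fixed aluminium frame of the riser shelf, 278 x 100 mm. Origin on the counter under the middle of the shelf; +y points to the hinged end, -y to the levelling foot, a square dark column 40 x 40 mm, 92 mm high, axis at y = -0.129. Two hinge cheeks at y = 0.082 to 0.116, 40 to 48 mm either side of the middle line, are 70 mm high.
- board_mid (a point): middle of the top face of the wooden shelf board, about 64 to 70 mm above the counter; the board is 200 mm long (point y, +y towards the hinge) and 78 mm wide (point x); z is its normal. At the start the foot end is too low, by a slope of 0.02 to 0.06 rad.
- knob_top (a point): centre of the top face of the levelling foot's knob: black, round, upright, 40 mm across, 26 mm high, graspable at any yaw; its top is about 138 mm above the counter when up, its underside 20 mm above the column. It does not rise or fall as the shelf tilts.
- foot_knob: the same knob as a turning body, origin at the centre of its underside, z up. Turned while pressed: clockwise seen from above RAISES the foot end of the shelf, anticlockwise lowers it, 0.05 rad of slope per rad of turn; 0.45 to 1.2 rad clockwise is needed, plus the idle turn. The screw stays where it is left.
- foot_press (a joint): how far the knob is pressed straight down, m: 0 up, stop at 0.010. Spring: 2 N to start, 7 N at 0.005, 9 N at 0.007. Hardly pressed it spins idly; at 0.005 to 0.009 its toothed clutch takes the screw along, after up to 0.3 rad of idle turn until the teeth meet.
- mug: bystander: white mug with a handle, 78x112x102 mm; origin at the centre of its underside; leave it alone
- tape: bystander: roll of black tape, 64 mm across, 19 mm high; origin at the centre of its underside; leave it alone
- soap: bystander: squeeze bottle of dish soap, 52x81 mm, 246 mm high; origin at the centre of its underside; leave it alone

How it is judged:
On the way, in this order (a step that is already met when the one before it is completed fails the run):
1. the level lies lengthwise on the shelf board and is let go (x of level in the frame of board_mid between -0.024 and 0.024 m and y of level in the frame of board_mid between -0.04 and 0.04 m and z of level in the frame of board_mid below 0.006 m and angle between the x axis of level and the y axis of board_mid, either way round below 0.2 rad and angle between the z axis of level and the z axis of board_mid, either way round below 0.03 rad and contact force between level and riser above 1 N and contact force between level and the arm below 0.1 N and contact force between level and the fingers below 0.1 N), for 0.3 s.
2. the knob is gripped and pressed down at least 4 mm (value of joint foot_press above 0.004 m and contact force between the fingers and foot_knob above 20 N), for 0.2 s.
At the end, for the whole second after the job is handed in: the fingers still grip the knob (over 20 N) and keep it pressed at least 4 mm; the level lies flat on the board untouched by the robot, within 24 mm across and 40 mm along of the middle and 0.2 rad of its direction; the bubble is within 3.2 mm (0.008 rad) of centre (all of step 1 and all of step 2 and value of joint level_bubble between -0.008 and 0.008 rad); the arm keeps its last pose, push and grip.
It fails at once if the white mug with a handle is disturbed (moved over 20 mm) (distance of mug from where it was at the start of the episode above 0.02 m).
It fails at once if the roll of black tape is disturbed (moved over 20 mm) (distance of tape from where it was at the start of the episode above 0.02 m).
It fails at once if the squeeze bottle of dish soap is disturbed (moved over 20 mm) (distance of soap from where it was at the start of the episode above 0.02 m).
It also fails if it takes over 48 s, if anything falls off the work surface, if the arm or the gripper's body presses on something with over 40 N, if the wrist force passes 120 N, or if a joint passes its speed limit or range.

## Working session

There is one attempt and no reset: what is moved stays moved. The work goes in short steps, each a Python script; the robot and the scene stay as the last script left them, time stands still between calls to the robot, and variables do not carry over. Pictures are saved under pics/ and viewed, at most 10 in all, crops included, and the job is handed in when it is done.

```bash
mkdir -p pics
cat > h.py <<'E'
import numpy as np, cv2
from rig import robot, command_gripper, planner, read_state, optics, job_done, finder
def snap(c,f=None):
    im=optics.camera(c)
    if f: cv2.imwrite('pics/'+f,im[:,:,::-1])
    return im
def P(c):
    p=optics.camera_params(c); return np.array(p['camera_matrix']),np.array(p['T'])
def ray(c,uv):
    K,T=P(c); d=T[:3,:3]@np.linalg.solve(K,[uv[0],uv[1],1.]); return T[:3,3],d/np.linalg.norm(d)
def atz(c,uv,z):
    o,d=ray(c,uv); return o+d*(z-o[2])/d[2]
def tri(uv1,uv2,c1='scene',c2='top'):
    o1,d1=ray(c1,uv1);o2,d2=ray(c2,uv2)
    s=np.linalg.lstsq(np.c_[d1,-d2],o2-o1,rcond=None)[0]
    a,b=o1+s[0]*d1,o2+s[1]*d2
    return (a+b)/2,np.linalg.norm(a-b)
def proj(c,X):
    K,T=P(c); q=K@(T[:3,:3].T@(np.asarray(X)-T[:3,3])); return q[:2]/q[2]
E
python3 - <<'E'
from h import *
np.set_printoptions(precision=4,suppress=True)
ims={c:snap(c,c+'0.png') for c in('scene','top')}
for c in ims:
    print(c,P(c)[1][:3,3],P(c)[1][:3,2])
    for n in('level','board_mid','knob_top','riser','mug','tape','soap'):
        for r in finder.regions_of(c,n)[:2]:
            m=r['region'].astype(np.uint8); rc=cv2.minAreaRect(np.argwhere(m)[:,::-1].astype(np.float32))
            print(n,round(r['score'],2),np.round(r['position'],1),m.sum(),np.round(cv2.boxPoints(rc),0).tolist())
s=read_state();print(s)
E
```

```text
scene [ 0.1692 -0.6221  0.6134] [ 0.333   0.7054 -0.6257]
board_mid 0.65 [377.  197.5] 2587 [[339.0, 178.0], [371.0, 157.0], [416.0, 223.0], [383.0, 245.0]]
knob_top 0.85 [356.2 134.8] 353 [[347.0, 127.0], [367.0, 127.0], [367.0, 145.0], [347.0, 145.0]]
riser 0.7 [373.6 208.9] 6258 [[313.0, 146.0], [372.0, 118.0], [434.0, 249.0], [375.0, 277.0]]
mug 0.79 [333.1 303.1] 4219 [[305.0, 269.0], [370.0, 269.0], [370.0, 351.0], [305.0, 351.0]]
tape 0.72 [315.7 104.4] 2386 [[303.0, 46.0], [330.0, 46.0], [330.0, 152.0], [303.0, 152.0]]
tape 0.59 [278.  219.5] 552 [[257.0, 219.0], [274.0, 201.0], [297.0, 222.0], [280.0, 240.0]]
soap 0.56 [315.  107.2] 2311 [[302.0, 45.0], [330.0, 45.0], [330.0, 152.0], [302.0, 152.0]]
top [0.3413 0.135  1.0556] [ 0.1709 -0.0135 -0.9852]
level 0.89 [370.7 298.2] 1171 [[332.0, 304.0], [333.0, 287.0], [409.0, 292.0], [408.0, 309.0]]
board_mid 0.69 [331.4 206.6] 4203 [[274.0, 214.0], [283.0, 174.0], [391.0, 198.0], [382.0, 237.0]]
knob_top 0.89 [269.2 177.2] 458 [[257.0, 168.0], [279.0, 168.0], [279.0, 192.0], [257.0, 192.0]]
riser 0.95 [326.5 208.1] 7058 [[247.0, 218.0], [260.0, 163.0], [399.0, 194.0], [386.0, 250.0]]
mug 0.87 [451.3 309.8] 2117 [[416.0, 324.0], [440.0, 275.0], [487.0, 297.0], [463.0, 347.0]]
tape 0.85 [291.5 307.7] 528 [[276.0, 285.0], [305.0, 285.0], [305.0, 316.0], [276.0, 316.0]]
{'time': 0.8, 'joint_positions': array([ 0.9819,  0.2451,  1.5578, -0.    ,  1.3387, -0.1741]), 'joint_velocities': array([ 0.0008, -0.0013,  0.0014, -0.001 ,  0.0007, -0.0001]), 'effort': array([ -0.0017, -42.9499, -32.6398,  -0.0002,   0.0005,   0.    ]), 'eef_pos': array([0.262 , 0.5949, 0.4047]), 'tool_rot': array([ 0.6469,  3.0743, -0.    ]), 'contact_force': array([ 0.0006, -0.3995, -0.3413]), 'torque': array([0.0021, 0.0487, 0.0068]), 'finger_force': 0.0, 'finger_gap': 0.08545904858381476}
```

View pics/scene0.png

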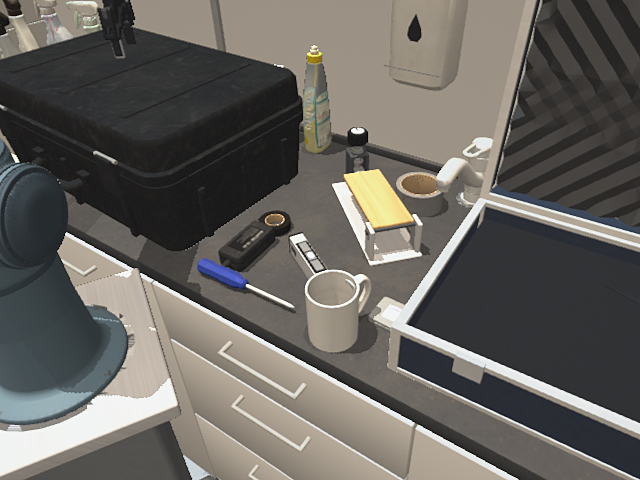

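View pics/top0.png

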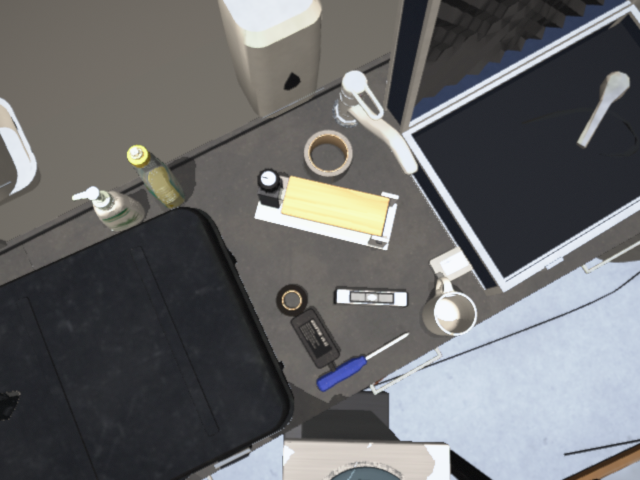

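Run:
```python
from h import *
np.set_printoptions(precision=4,suppress=True)
print('knob',tri((357.2,134.5),(268.5,178)), 'board',tri((377.5,198),(335.5,206.5)))
pts=lambda c,L,z:[print(c,p,atz(c,p,z)[:2]) for p in L]
print('level');pts('top',[(336.5,296),(407.5,298.5),(370.7,297.7)],.038)
print('knob z .138');pts('top',[(268.5,178)],.138);pts('scene',[(357.2,134.5)],.138)
print('mug rim');pts('top',[(452,313),(425,313),(440,275)],.1)
print('tape etc');pts('top',[(291,300)],.02)
print('sink corner');pts('top',[(408,130),(495,290)],.05)
snap('top'); snap('scene')
B={}
for c in('top','scene'):
    r=finder.regions_of(c,'board_mid'); m=r[0]['region'].astype(np.uint8)
    k=max(cv2.findContours(m,cv2.RETR_EXTERNAL,cv2.CHAIN_APPROX_NONE)[0],key=cv2.contourArea)
    q=cv2.approxPolyDP(cv2.convexHull(k),5,True)[:,0]; B[c]=q; print(c,q.tolist()); pts(c,q,.067)
    im=cv2.imread(f'pics/{c}0.png')
    x,y=((250,80),(225,160))[c=='top']
    B[c]=cv2.resize(im[y:y+200,x:x+200],(600,600),interpolation=cv2.INTER_CUBIC)[:,:400*600//400]
cv2.imwrite('pics/crop.png',cv2.resize(np.hstack([B['top'],B['scene']]),(800,400)))
```

```text
knob (array([0.6267, 0.2017, 0.1289]), np.float64(0.0018080687259857194)) board (array([0.5983, 0.0729, 0.0589]), np.float64(0.0044100020041677864))
level
top (336.5, 296) [0.4239 0.0667]
top (407.5, 298.5) [ 0.4234 -0.0709]
top (370.7, 297.7) [0.4227 0.0005]
knob z .138
top (268.5, 178) [0.6247 0.2008]
scene (357.2, 134.5) [0.617  0.1862]
mug rim
top (452, 313) [ 0.3947 -0.1391]
top (425, 313) [ 0.3932 -0.09  ]
top (440, 275) [ 0.4633 -0.1182]
tape etc
top (291, 300) [0.4147 0.1545]
sink corner
top (408, 130) [ 0.7627 -0.0701]
top (495, 290) [ 0.444  -0.2373]
top [[279, 191], [295, 177], [389, 198], [382, 235], [282, 214]]
top [279 191] [0.6212 0.1844]
top [295 177] [0.6505 0.1544]
top [389 198] [ 0.6147 -0.0293]
top [382 235] [ 0.5411 -0.0162]
top [282 214] [0.5758 0.1768]
scene [[343, 176], [354, 167], [377, 169], [414, 223], [374, 230]]
scene [343 176] [0.573  0.1631]
scene [354 167] [0.6092 0.1836]
scene [377 169] [0.647  0.1544]
scene [414 223] [ 0.6117 -0.0351]
scene [374 230] [ 0.5391 -0.0198]
```

View pics/crop.png

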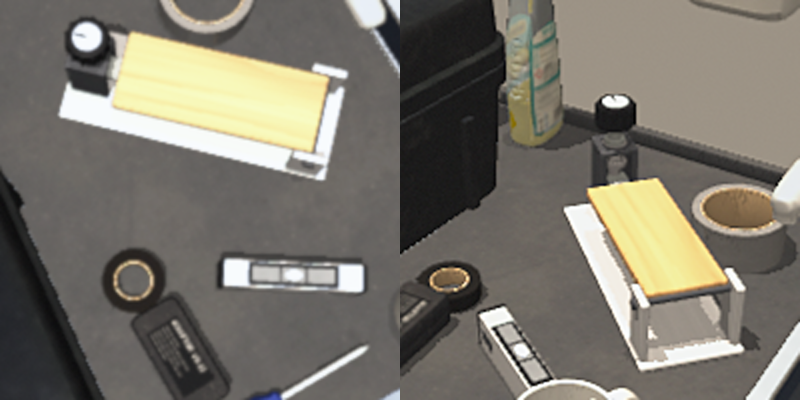

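Run:
```python
from h import *
np.set_printoptions(precision=4,suppress=True)
t=np.array([(132,31),(330,74),(312,150),(112,107)])/2+[225,160]
s=np.array([(660,179),(728,285),(650,296),(588,188)])/2-[200,0]+[250,80]
X=[]
for a,b in zip(s,t): p,e=tri(a,b); X.append(p); print(p,e)
X=np.array(X); c=X.mean(0); print('mid',c)
yd=X[0]+X[3]-X[1]-X[2]; print('foot dir',np.degrees(np.arctan2(yd[1],yd[0])),np.linalg.norm(yd)/2)
k,e=tri((357,130.5),(269,178)); print('knob',k,e,'dist mid',k-c, 'expected', np.linalg.norm((k-c)[:2]))
for a,b in (((489,309),(221,259)),((551,377),(337,283)),((523,351),(293,275))): # level: foot-end? , window end
    print('lvl',tri(np.array(a)/2-[200,0]+[250,80],np.array(b)/2+[225,160]))
# level in top crop: top-face corners
for p in [(222,259),(222,288),(364,291),(364,262)]: print(atz('top',np.array(p)/2+[225,160],.038)[:2])
for q in [(0.424,.0,.2),(c[0],c[1],.25),(k[0],k[1],.3)]: print(planner.ik([q[0],q[1],q[2]],[0,np.pi,0]))
```

```text
[0.6574 0.162  0.0583] 0.002917360689489867
[ 0.6162 -0.0311  0.0643] 0.002769540131171558
[ 0.5424 -0.0149  0.0664] 0.002767667264267264
[0.5805 0.1783 0.0606] 0.004774824319836319
mid [0.5992 0.0736 0.0624]
foot dir 78.40179849596656 0.19729683165676984
knob [0.6243 0.1999 0.139 ] 0.0004030746357053285 dist mid [0.0251 0.1263 0.0766] expected 0.12875958026257783
lvl (array([0.431 , 0.0703, 0.0352]), np.float64(0.011632230632909434))
lvl (array([ 0.4237, -0.0454,  0.0432]), np.float64(0.01548754731334912))
lvl (array([ 0.4246, -0.0014,  0.0394]), np.float64(0.0033840164757051603))
[0.4364 0.0679]
[0.4085 0.0673]
[ 0.4099 -0.0699]
[ 0.4379 -0.0699]
[-0.2688  0.0272  2.2316 -0.      0.8827 -1.8396]
[-0.0654  0.3222  1.7703 -0.      1.049  -1.6362]
[ 0.1372  0.3632  1.613  -0.      1.1655 -1.4336]
```

```bash
cat >> h.py <<'E'
from scipy.spatial.transform import Rotation as Ro
H=robot.hold_point_z
def rv(deg): # tool down, closing line (tool y) at world angle deg
    a=np.radians(deg); y=np.array([np.cos(a),np.sin(a),0]); z=np.array([0,0,-1.])
    return Ro.from_matrix(np.c_[np.cross(y,z),y,z]).as_rotvec()
def tcp(x,y,z): return [x,y,z+H]
LV=(0.4232,-0.001); MID=(0.5995,0.0735); KN=(0.6243,0.1999)
E
python3 - <<'E'
from h import *
np.set_printoptions(precision=3,suppress=True)
for n,p,a in (('lv',(*LV,.025),(.6,180.6)),('mid',(*MID,.1),(-11.3,168.7)),('kn',(*KN,.125),(-60,-30,0,30,60,90,120,150,180,210,240))):
    for d in a: print(n,d,planner.ik(tcp(*p),rv(d)))
command_gripper(.06,40)
q1=planner.ik(tcp(*LV,.24),rv(.6)); q2=planner.ik(tcp(*LV,.24),rv(180.6))
d=.6 if q2 is None or (q1 is not None and abs(q1[5])<abs(q2[5])) else 180.6
print(d)
robot.move_pose(tcp(*LV,.24),rv(d))
robot.movel(tcp(*LV,.09))
snap('scene','a.png')
robot.movel(tcp(*LV,.025),max_speed=.08,f_stop=8)
s=read_state();print(s['time'],s['eef_pos'],s['contact_force'])
command_gripper(.0,40)
s=read_state();print(s['time'],s['finger_gap'],s['finger_force'],s['contact_force'])
E
```

```text
lv 0.6 [-0.272  0.075  2.233 -0.     0.833 -0.282]
lv 180.6 None
mid -11.3 [-0.066  0.316  1.768  0.     1.057  0.132]
mid 168.7 None
kn -60 [ 0.137  0.388  1.621 -0.     1.132  1.184]
kn -30 [0.137 0.388 1.621 0.    1.132 0.661]
kn 0 [ 0.137  0.388  1.621 -0.     1.132  0.137]
kn 30 [ 0.137  0.388  1.621  0.     1.132 -0.386]
kn 60 [ 0.137  0.388  1.621 -0.     1.132 -0.91 ]
kn 90 [ 0.137  0.388  1.621 -0.     1.132 -1.434]
kn 120 [ 0.137  0.388  1.621 -0.     1.132 -1.957]
kn 150 [ 0.137  0.388  1.621  0.     1.132 -2.481]
kn 180 None
kn 210 None
kn 240 [ 0.137  0.388  1.621 -0.     1.132  2.232]
0.6
5.7417 [ 0.424 -0.001  0.18 ] [ 0.136 -0.061  0.513]
6.1417 0.025153718818242285 39.85381722450256 [-0.708  0.712  4.267]
```

Run:
```python
from h import *
robot.movel(tcp(*LV,.15),max_speed=.2)
robot.movel(tcp(*MID,.15),rv(-11.3),max_speed=.2)
s=read_state();print(s['time'],s['finger_gap'],s['contact_force'])
snap('top','b_top.png');a=cv2.imread('pics/b_top.png')[120:320,200:440]
snap('scene','b_sc.png');b=cv2.imread('pics/b_sc.png')[80:280,260:500]
cv2.imwrite('pics/b.png',cv2.resize(np.hstack([a,b]),(800,333),interpolation=cv2.INTER_CUBIC))
```

```text
8.025 0.025467561667187794 [ 0.70849811  0.03794768 -2.03804653]
```

View pics/b.png

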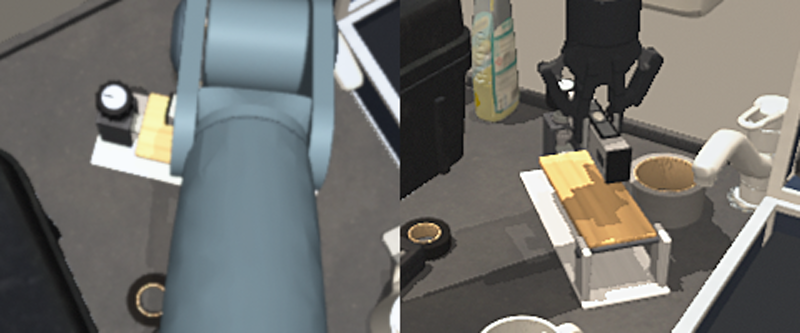

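The level hangs in the gripper parallel to the board, with its near end at about (620,160) in the crop. Next I lower it until contact.

Run:
```python
from h import *
robot.movel(tcp(*MID,.105),max_speed=.1)
r=robot.movel(tcp(*MID,.083),max_speed=.02,f_stop=3)
s=read_state();print(r,s['time'],s['eef_pos'][2]-H,s['contact_force'])
z=s['eef_pos'][2]-H
command_gripper(.05,40)
robot.hold(.5)
robot.movel(tcp(*MID,z+.12),max_speed=.15)
# retreat sideways towards the robot's knob approach pose
robot.movel(tcp(*KN,.24),rv(30),max_speed=.25)
s=read_state();print(s['time'],s['eef_pos'],s['contact_force'])
snap('top','c_top.png');a=cv2.imread('pics/c_top.png')[120:320,200:440]
snap('scene','c_sc.png');b=cv2.imread('pics/c_sc.png')[80:280,260:500]
cv2.imwrite('pics/c.png',cv2.resize(np.hstack([a,b]),(800,333),interpolation=cv2.INTER_CUBIC))
```

```text
True 9.3833 0.09315062148405673 [0.78814176 0.5126934  1.72894218]
12.075 [0.62413828 0.1994973  0.3936694 ] [ 0.71301326 -0.48212245  0.51175094]
```

View pics/c.png

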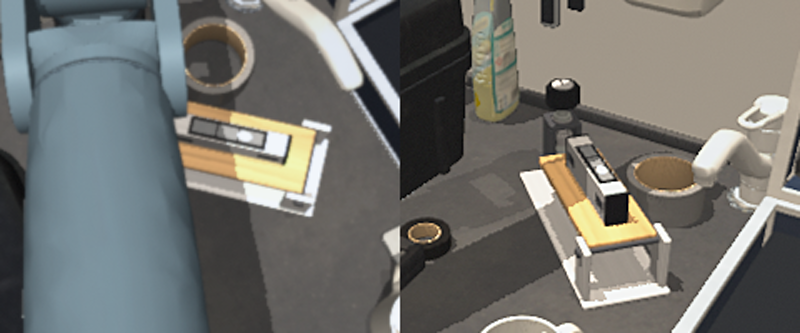

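```bash
cat >> h.py <<'E'
def rect(c,im,c0,ang,sl=0.,z=.1055,s=4000):
    # metric picture of level top: x along level (+ = foot end), y across; 4 px/mm, 170x50 mm
    u=np.array([np.cos(np.radians(ang)),np.sin(np.radians(ang)),-sl]); v=np.array([-u[1],u[0],0])
    g=[(-.085,-.025),(.085,-.025),(.085,.025),(-.085,.025)]
    src=np.float32([proj(c,np.array([*c0,z])+a*u+b*v) for a,b in g])
    dst=np.float32([((a+.085)*s,(b+.025)*s) for a,b in g])
    return cv2.warpPerspective(im,cv2.getPerspectiveTransform(src,dst),(680,200),flags=cv2.INTER_CUBIC)
E
python3 - <<'E'
from h import *
a=rect('top',cv2.imread('pics/c_top.png'),MID,78.7,.04);b=rect('scene',cv2.imread('pics/c_sc.png'),MID,78.7,.04)
cv2.imwrite('pics/d.png',np.vstack([a,b]))
print(atz('top',(163,180),.2), atz('scene',(317,148),0))
E
```

```text
[0.59578062 0.37266172 0.2       ] [0.62578612 0.4053613  0.        ]
```

View pics/d.png

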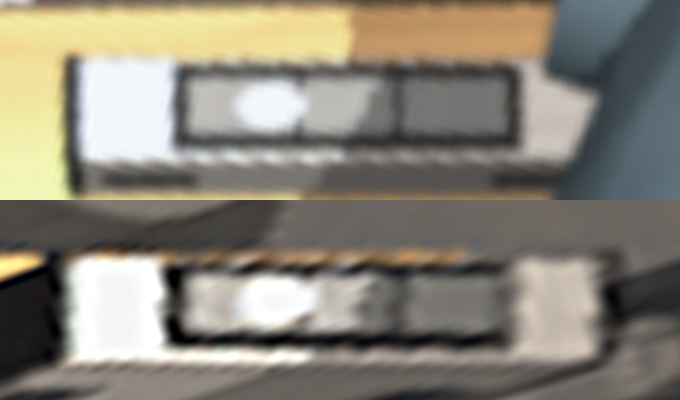

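Run:
```python
from h import *
np.set_printoptions(precision=3,suppress=True)
command_gripper(.058,60)
robot.movel(tcp(*KN,.20),rv(45),max_speed=.2)
r=robot.movel(tcp(*KN,.124),max_speed=.08,f_stop=6)
s=read_state();print(r,s['time'],s['eef_pos'],s['contact_force'])
command_gripper(0,60)
s=read_state();print(s['time'],s['finger_gap'],s['finger_force'],s['contact_force'],s['torque'],s['eef_pos'])
robot.movel(tcp(*KN,.117),max_speed=.02)
robot.hold(.3)
s=read_state();print(s['time'],s['finger_gap'],s['finger_force'],s['contact_force'],s['torque'],s['eef_pos'])
b=snap('scene','e_sc.png');a=snap('top','e_top.png')
x=np.vstack([rect('top',cv2.imread('pics/e_top.png'),MID,78.7,.04),rect('scene',cv2.imread('pics/e_sc.png'),MID,78.7,.04)])
y=cv2.resize(cv2.imread('pics/e_sc.png')[60:260,260:460],(400,400)) 
cv2.imwrite('pics/e.png',np.hstack([cv2.resize(x,(400,400)),y]))
```

```text
False 13.9333 [0.625 0.2   0.28 ] [0.893 0.148 0.768]
14.2333 0.03874049144524231 60.02863883972168 [3.503 4.297 1.469] [ 0.571 -0.485  0.048] [0.625 0.2   0.28 ]
15.0333 0.0384554970897075 60.74404835700989 [1.896 4.346 6.11 ] [ 0.596 -0.1   -0.046] [0.625 0.2   0.274]
```

View pics/e.png

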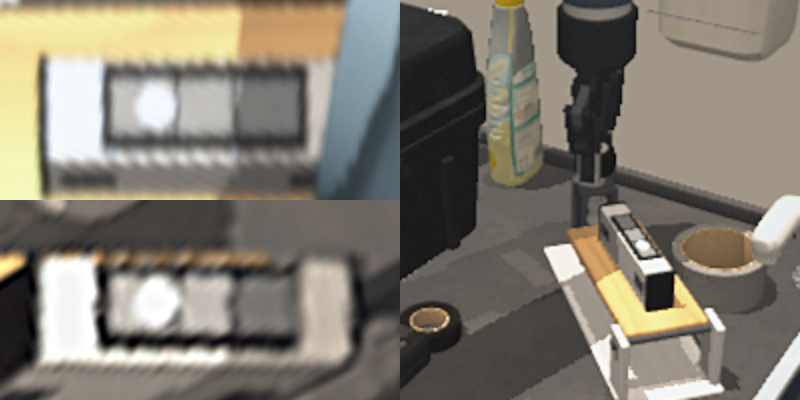

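```bash
cat >> h.py <<'E'
def bubble():
    o={}
    for c in('top','scene'):
        im=rect(c,snap(c),MID,78.7,.02); g=im[85:125].astype(float).min(2).mean(0)
        x=np.arange(680); w=np.clip(g[190:505]-np.percentile(g[190:505],90),0,None)
        o[c]=round(float((x[190:505]*w).sum()/w.sum()),1)
    return o
def st():
    s=read_state(); print(round(s['time'],1),'gap',round(s['finger_gap'],4),'F',np.round(s['contact_force'],1),'M',np.round(s['torque'],2),'z',np.round(s['eef_pos'],4),'q6',round(s['joint_positions'][5],3),'b',bubble(),flush=True)
    return s
E
python3 - <<'E'
from h import *
st()
z=.117
while read_state()['contact_force'][2]<9 and z>.113:
    z-=.001; robot.movel(tcp(*KN,z),max_speed=.02); robot.hold(.2); print(z,read_state()['contact_force'][2],read_state()['eef_pos'][2])
st()
for a in (35,25,15):
    robot.movel(tcp(*KN,z),rv(a),max_speed=.05); robot.hold(.6); st()
E
```

```text
15.1 gap 0.0386 F [1.8 4.4 7. ] M [ 0.52 -0.05 -0.01] z [0.625  0.2004 0.2737] q6 -0.648 b {'top': 266.6, 'scene': 268.6}
0.116 9.327685040200711 0.2730238417677637
15.7 gap 0.0385 F [0.2 3.8 9.3] M [0.45 0.09 0.02] z [0.6251 0.2005 0.273 ] q6 -0.648 b {'top': 261.2, 'scene': 269.1}
16.7 gap 0.0384 F [1.1 4.  8.3] M [ 0.53  0.15 -0.04] z [0.625  0.2004 0.2729] q6 -0.474 b {'top': 268.8, 'scene': 269.4}
17.7 gap 0.0384 F [1.1 3.7 8. ] M [ 0.54  0.16 -0.06] z [0.625  0.2004 0.2729] q6 -0.299 b {'top': 284.5, 'scene': 292.5}
18.8 gap 0.0388 F [-0.3  3.4  8.3] M [0.57 0.17 0.04] z [0.6249 0.2004 0.2729] q6 -0.125 b {'top': 290.7, 'scene': 300.1}
```

Run:
```python
from h import *
for a in (0,-10):
    robot.movel(tcp(*KN,.116),rv(a),max_speed=.05); robot.hold(.8); st()
for c in('top','scene'): snap(c,f'f_{c}.png')
x=[rect(c,cv2.imread(f'pics/f_{c}.png'),MID,78.7,.015) for c in('top','scene')]
cv2.imwrite('pics/f.png',np.vstack(x))
```

```text
20.1 gap 0.0386 F [0.5 3.3 9.3] M [0.59 0.25 0.03] z [0.6249 0.2005 0.2728] q6 0.137 b {'top': 314.2, 'scene': 343.7}
21.3 gap 0.039 F [0.3 4.6 7.7] M [0.74 0.25 0.03] z [0.6249 0.2005 0.2728] q6 0.312 b {'top': 324.0, 'scene': 356.8}
```

View pics/f.png

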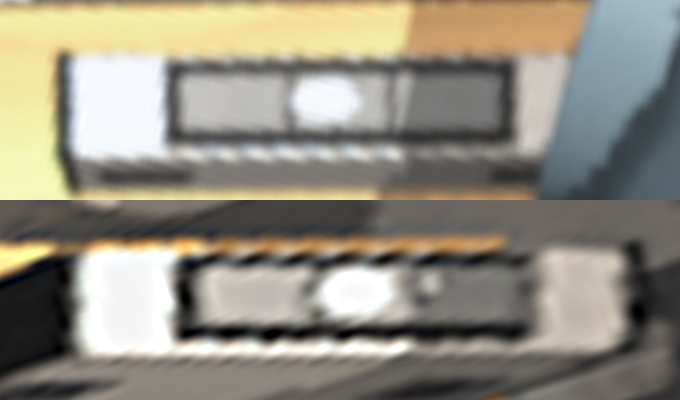

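Run:
```python
from h import *
robot.movel(tcp(*KN,.116),rv(-21.5),max_speed=.05); robot.hold(1.2); st()
for c in('top','scene'): snap(c,f'g_{c}.png')
x=[rect(c,cv2.imread(f'pics/g_{c}.png'),MID,78.7,.0) for c in('top','scene')]
cv2.imwrite('pics/g.png',np.vstack(x))
```

```text
23.0 gap 0.0386 F [0.5 3.8 8. ] M [ 0.8   0.35 -0.02] z [0.6248 0.2005 0.2728] q6 0.513 b {'top': 339.9, 'scene': 389.9}
```

View pics/g.png

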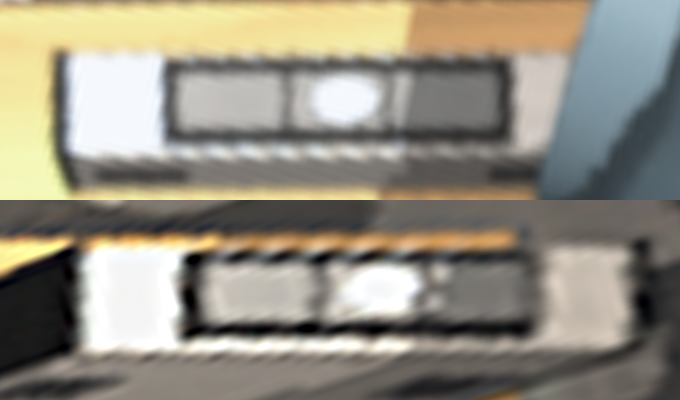

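```bash
python3 -c "
from h import *
print(read_state()['finger_force']); print(job_done())"
```

```text
60.964974761009216
the job is handed in; nothing more can be done
None
```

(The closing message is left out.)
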